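# Get the battery case out from behind the parked rover

### The arm

A 7-joint arm with a two-finger parallel gripper is mounted at the origin on the work surface. World frame = base frame: x ahead of the robot, y to its left, z up, the work surface at z = 0. Lengths are in m, angles in rad, forces in N, time in s.
With the tool pointing down it reaches from about 0.425 to 0.925 m from the base axis. Payload 6.8 kg.
Tool frame: the origin (TCP) lies on the centre line of the jaws, within the pads' length; the fingertips stand 8 mm ahead of it and the grasp point (between the pads) lies 11 mm behind it (bot.tips_ahead is the distance from the TCP to the fingertips, in m); z points along the fingers, y is the line along which they close (so a half turn about z gives the same grasp; the last joint's range is limited). The gripper opens to 85 mm and grips with 20 to 120 N. Pads are 22 mm wide; open, the fingers measure 114 mm over their backs; the gripper's body (76 mm by 85 mm) begins 54 mm behind the grasp point. The pads swing forward as they close: fully open they stand 13 mm farther back than shut.
Start: joints at [1.165, 0.477, 0.022, 1.555, -0.011, 1.109, -0.083], TCP at [0.198, -0.645, 0.239] pointing down, gripper open.
Joint ranges: [-2.96, 2.96], [-0.34, 2.1], [-1.41, 1.46], [0.24, 2.44], [-1.37, 4.51], [0.17, 1.92], [-2.96, 2.96]. Speed limits (rad/s): [2.39, 2.39, 3.14, 3.14, 3.14, 3.14, 3.14].

### API

Orientations are given as a unit quaternion [w, x, y, z].
In Python, from station import bot gives the robot as it stands.
- The arm moves only by the tool send_rows, never from a script. Its argument "deltas" is text: rows parted by semicolons, each of 4 numbers parted by spaces: the shift along the tool's x, y, z in m, then the turn about the tool's z in degrees. In form: x y z spin; .... A call has 1 to 5 rows; each row is the pose to reach, as a shift and turn from the pose commanded when the call began, along the tool's axes at that moment; what a row does not reach only later rows make up. A row lasts 1/10 s, in which the tool goes at most 50 mm and 8.59 degrees, less where a joint would pass 70% of its speed; a pose out of reach is approached as far as the arm can. A call with a gripper value outside its range is refused whole. "claw" is the opening, from 0 (shut) to 1 (fully open), set as the call begins (left out, the last holds). The fingers move at their own pace and stop on an object; "force" is the grip in N (left out, the last holds). Time passes only in rows, so rows that repeat a pose let the fingers close. It gives the time, the measured TCP pose, the force, the opening and the grip force at its end, in the units of the state.
- bot.get_obs(): the state, without advancing time (a new reading comes with each control period).
- bot.read_camera(name): name is "scene" or "top"; returns a dict with "img" (384x512x3 uint8, red, green, blue), "depth" (384x512 float32, m along the optical axis (not along the pixel's ray), 0 where there is no reading), "fx", "fy", "cx", "cy" (pixels), "camera_from_world" (4x4, takes a point from world to camera coordinates). Camera axes: x right, y up, looking along -z (the intrinsics and any distortion apply to the point x, -y, -z); pixel columns grow to the right and rows downward; lengths in m; the calibration is good to about 2 mm. A picture is of the moment at which its call begins.
- bot.hand_in(): hands the job in; it is judged then, once.
Trained networks look in a picture, given as the dict that the camera call returned (one of the last four; its "shot" number tells which), for a name from the list of things; names that differ only in an ending like _2 or _b are one class to them, and where a whole thing is asked for, a point or a joint stands for the part that bears it (a point fixed in the world has none). Each returns a list of dicts, best first, with "confidence" (0 to 1); they miss things now and then, are a little off and sometimes report something else, mostly with a low value. They report only what shows in the picture. A call takes as long as a camera call. They do not tell look-alikes from the thing itself.
- bot.masks_of(picture, query): "mask" (384x512 bool, what is visible of it).
- bot.landmark_of(picture, query): "xyz" ([x, y, z] in m, in world coordinates, good to about 4 mm: a listed point, or the origin of a listed thing).
The state is a dict: "t": time; "q": joint angles; "joint_vel": joint speeds; "joint_torque": joint torques, N m; "eef_pos": TCP position; "tool_rot": TCP orientation; "contact_force": force on the tool from outside, world axes, zero at the start; "torque": the same for the moment, N m; "gripper_width": opening from 0.0 (shut) to 1.0 (fully open); "grasp_force": force on a finger pad.
Only numpy, scipy, OpenCV 4.12 (cv2) and the standard library are available. Lean on these libraries where they do the work, as an engineer would, in place of code of your own. Each camera call takes 0.05 s, during which the arm holds its last target. There are 200 camera calls.

### The job

The battery case with the yellow lid is shut in at the back of the kit garage, behind one of the two rovers. Lift that rover out and set it down, not drop it, centred on the round programming pad with its orange nose pointing the way of the pad's orange arrow; then draw the yellow case forward from under the bar, lift it out and set it down flat in the blue tray and let go. Keep both upright, and leave the other rover, the other case, the bottle and the mug alone.

Things in the scene. Friction and masses are not known exactly. Their poses are not given: they have to be found in the camera images.
- garage: fixed white open-topped frame with two bays, 296 mm along x, 316 along y. Origin: centre of underside on the table; -x is its front, towards the robot. Floor 4 mm thick. Walls 8 mm thick, 56 mm high at the sides, rear and middle (y = 0); front sill 34 mm high. Inside, x runs from -140 to 140 mm; the bays span |y| = 4 to 150 mm.
- bar_edge (a point): middle of the front lower edge of the orange bar that spans both bays over their rear end: in the garage's frame x = 95, y = 0, z = 56 mm; the bar reaches from there to the rear wall and is 10 mm thick. A case can be lifted only once its rear end is forward of this edge.
- rover_green: round rover, green deck, black disc 130 mm in diameter, 46 mm tall, 0.3 to 0.55 kg. Origin: centre of underside, z up. White upright grip block on the deck's centre: 60 mm along x, 24 mm thick along y, from 46 to 92 mm above the underside. Orange nose mark on the rim at +x. Starts in the front half of one bay, nose within 0.9 rad of the garage's +x.
- rover_blue: round rover, blue deck, black disc 130 mm in diameter, 46 mm tall, 0.3 to 0.55 kg. Origin: centre of underside, z up. White upright grip block on the deck's centre: 60 mm along x, 24 mm thick along y, from 46 to 92 mm above the underside. Orange nose mark on the rim at +x. Starts in the front half of one bay, nose within 0.9 rad of the garage's +x.
- rover_green_nose (a point): nose mark of the green rover: on its rim, 65 mm from the centre along its +x, at deck height (46 mm)
- rover_blue_nose (a point): nose mark of the blue rover: on its rim, 65 mm from the centre along its +x, at deck height (46 mm)
- case_yellow: battery case, grey body, yellow lid: 120 mm along x, 72 along y, 46 tall, 0.22 to 0.43 kg. Origin: centre of underside, z up. Grip block on the lid, 34 mm along x, 22 mm thick along y, from 46 to 88 mm above the underside, centred at x = -15 mm, y = 0. Starts in the rear half of one bay, rear (+x) end under the bar, so it cannot be lifted there. This is the one wanted; it slides on the garage floor.
- case_grey: battery case, grey body, black lid: 120 mm along x, 72 along y, 46 tall, 0.22 to 0.43 kg. Origin: centre of underside, z up. Grip block on the lid, 34 mm along x, 22 mm thick along y, from 46 to 88 mm above the underside, centred at x = -15 mm, y = 0. Starts in the rear half of one bay, rear (+x) end under the bar, so it cannot be lifted there. Not wanted: leave it where it is.
- pad: fixed round programming pad, a dark disc 160 mm in diameter, 6 mm thick, with an orange arrow pointing along its +x. Origin: centre of its underside on the table. It lies to the left or right of the garage, the tray on the other side.
- pad_mark (a point): point on the pad's arrow, 65 mm from the pad's centre along its +x, on its top face
- tray: fixed blue open tray, outside 160 mm along x, 115 mm along y, 22 mm high; walls and floor 5 mm thick (inside 150 x 105 mm). Origin: centre of its underside on the table. The case fits lying flat with its length along the tray's x, either way round.
- bottle: bystander: upright blue bottle, 66 mm in diameter, 190 mm tall, origin at the centre of its underside
- mug: bystander: white mug, 76 mm in diameter, 90 mm tall, handle at its +y, origin at the centre of its underside
Not all that is in view belongs to the job. Leave any pink look-alike of the pad alone.

How it is judged:
On the way:
1. the rover in front of the yellow case stands on the pad, nose to the arrow, let go, before the case is drawn out (((horizontal distance between rover_green and pad below 0.016 m and horizontal distance between rover_green_nose and pad_mark below 0.022 m and angle between rover_green's own z axis and vertical below 0.08 rad and z of rover_green in the frame of pad between 0 and 0.011 m and linear speed of rover_green below 0.02 m/s and contact force between the fingers and rover_green below 0.1 N and distance of rover_blue from where it was at the start of the episode below 0.02 m) or (horizontal distance between rover_blue and pad below 0.016 m and horizontal distance between rover_blue_nose and pad_mark below 0.022 m and angle between rover_blue's own z axis and vertical below 0.08 rad and z of rover_blue in the frame of pad between 0 and 0.011 m and linear speed of rover_blue below 0.02 m/s and contact force between the fingers and rover_blue below 0.1 N and distance of rover_green from where it was at the start of the episode below 0.02 m)) and distance of case_yellow from where it was at the start of the episode below 0.03 m), for 0.2 s.
At the end, for the whole second after the job is handed in: The rover that stood before the yellow case stands upright on the pad, centre within 16 mm of the pad's, nose within 22 mm of the arrow mark, at rest; the yellow case lies flat on the tray's floor inside its walls, at rest; nothing is held; the other rover is within 20 mm of where it was (((horizontal distance between rover_green and pad below 0.016 m and horizontal distance between rover_green_nose and pad_mark below 0.022 m and angle between rover_green's own z axis and vertical below 0.08 rad and z of rover_green in the frame of pad between 0 and 0.011 m and linear speed of rover_green below 0.02 m/s and contact force between the fingers and rover_green below 0.1 N and distance of rover_blue from where it was at the start of the episode below 0.02 m) or (horizontal distance between rover_blue and pad below 0.016 m and horizontal distance between rover_blue_nose and pad_mark below 0.022 m and angle between rover_blue's own z axis and vertical below 0.08 rad and z of rover_blue in the frame of pad between 0 and 0.011 m and linear speed of rover_blue below 0.02 m/s and contact force between the fingers and rover_blue below 0.1 N and distance of rover_green from where it was at the start of the episode below 0.02 m)) and x of case_yellow in the frame of tray between -0.02 and 0.02 m and y of case_yellow in the frame of tray between -0.02 and 0.02 m and z of case_yellow in the frame of tray between 0.002 and 0.01 m and angle between case_yellow's own z axis and vertical below 0.06 rad and linear speed of case_yellow below 0.02 m/s); the robot touches nothing.
It fails at once if both rovers disturbed (more than 20 mm) (distance of each of rover_green, rover_blue from where it was at the start of the episode above 0.02 m).
It fails at once if the black-lidded case, the bottle or the mug moved more than 20 mm (distance of any of case_grey, bottle, mug from where it was at the start of the episode above 0.02 m).
It fails at once if a rover or the yellow case tipped by more than 30 degrees (angle between any of rover_green, rover_blue, case_yellow's own z axis and vertical above 0.52 rad).
It fails at once if a rover or the yellow case let go in mid-air (out of the fingers with its underside over 35 mm above the table) ((height (world z) of rover_green above 0.035 m and contact force between the fingers and rover_green below 0.01 N) or (height (world z) of rover_blue above 0.035 m and contact force between the fingers and rover_blue below 0.01 N) or (height (world z) of case_yellow above 0.035 m and contact force between the fingers and case_yellow below 0.01 N)).
It also fails if it takes over 61 s, if anything falls off the work surface, if the arm or the gripper's body presses on something with over 40 N, if the wrist force passes 120 N, or if a joint passes its speed limit or range.

## Working session

There is one attempt and no reset: what is moved stays moved. The work goes in short steps, Python scripts to look and compute and a tool call to move; the robot and the scene stay as the last step left them, time stands still between calls to the robot, and variables do not carry over. Pictures are saved under pics/ and viewed, at most 10 in all, crops included, and the job is handed in when it is done.

Besides the shell and the picture viewer there is one more tool, called after "Call:" as a command line: name --argument value ..., lists and objects as JSON in quotes. send_rows: Moves the arm, as the interface text tells. Its arguments: {"type":"object","properties":{"deltas":{"type":"string"},"claw":{"type":"number"},"force":{"type":"number"}},"required":["deltas"]}

```bash
mkdir -p pics
cat > h.py <<'E'
from station import bot
import numpy as np, cv2
def look(names,cams=("top","scene")):
    out={}
    for c in cams:
        p=bot.read_camera(c); out[c]=p
        for n in names:
            r=bot.landmark_of(p,n)
            print(c,n,[(np.round(d["xyz"],4).tolist(),round(d["confidence"],2)) for d in r[:2]])
    return out
E
python3 - <<'E'
from h import *
P=look("garage bar_edge rover_green rover_green_nose rover_blue rover_blue_nose case_yellow case_grey pad pad_mark tray bottle mug".split())
cv2.imwrite("pics/a.png",np.vstack([P[c]["img"][:,:,::-1] for c in("top","scene")])[:, :])
for c in P: cv2.imwrite(f"pics/{c}.png",P[c]["img"][:,:,::-1])
o=bot.get_obs();print(o["eef_pos"],o["tool_rot"],o["t"],bot.tips_ahead)
E
```

```text
top garage [([0.5783, -0.001, -0.005], 0.65), ([0.5022, 0.0732, 0.0019], 0.64)]
top bar_edge [([0.6753, 0.0089, 0.0552], 0.66)]
top rover_green [([0.5014, 0.073, 0.0014], 0.58)]
top rover_green_nose [([0.5693, 0.076, 0.0488], 0.8)]
top rover_blue [([0.5164, -0.0799, 0.0083], 0.59), ([0.649, -0.0728, 0.0047], 0.15)]
top rover_blue_nose [([0.5765, -0.0552, 0.0495], 0.97), ([0.5792, -0.0019, -0.0028], 0.74)]
top case_yellow [([0.6404, 0.0812, -0.0014], 0.7)]
top case_grey [([0.6536, -0.0738, 0.0061], 0.9)]
top pad [([0.2287, -0.3701, -0.0007], 0.87), ([0.4595, -0.3676, 0.0021], 0.81)]
top pad_mark [([0.2436, -0.4276, 0.0026], 0.8), ([0.4862, -0.4294, 0.0039], 0.62)]
top tray [([0.4777, 0.369, 0.0012], 0.92), ([0.5802, -0.0008, -0.0007], 0.32)]
top bottle [([0.6969, -0.3262, -0.0017], 0.95)]
top mug [([0.6847, 0.3202, -0.0047], 0.94), ([0.461, -0.3664, -0.0013], 0.36)]
scene garage [([0.5773, 0.0037, -0.0014], 0.93)]
scene bar_edge []
scene rover_green [([0.498, 0.0721, 0.0035], 0.65), ([0.5751, 0.0021, 0.001], 0.22)]
scene rover_green_nose [([0.5632, 0.0827, 0.0484], 0.82)]
scene rover_blue [([0.5128, -0.0798, 0.0057], 0.79)]
scene rover_blue_nose [([0.5745, -0.0523, 0.0469], 0.73)]
scene case_yellow [([0.6391, 0.082, 0.0038], 0.71)]
scene case_grey [([0.6556, -0.0744, 0.0], 0.68)]
scene pad [([0.4602, -0.3702, -0.003], 0.66), ([0.2306, -0.3671, 0.0043], 0.56)]
scene pad_mark [([0.249, -0.4272, 0.0073], 0.92), ([0.489, -0.4309, 0.0075], 0.61)]
scene tray [([0.4762, 0.3675, -0.0005], 0.69)]
scene bottle [([0.6984, -0.3311, 0.0019], 0.87), ([0.6354, 0.0829, 0.0049], 0.67)]
scene mug [([0.6861, 0.3202, -0.0018], 0.57), ([0.6565, -0.0758, 0.0003], 0.23)]
[ 0.19806315 -0.64530971  0.23929615] [9.79494245e-06 9.88939010e-01 1.48322736e-01 1.87810718e-05] 1.4 0.008
```

View pics/top.png

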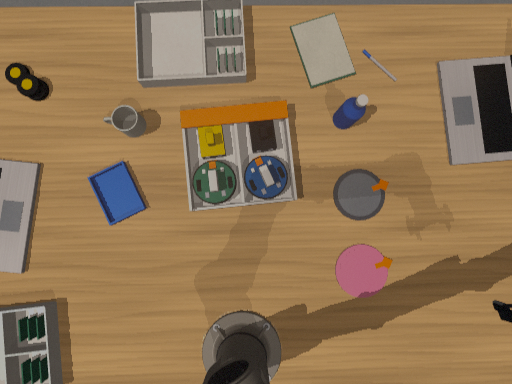

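View pics/scene.png

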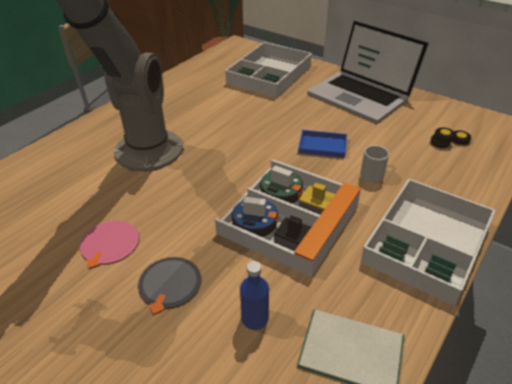

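The top view shows the yellow case (212,140) behind the green rover (214,182), the pad at (359,194) with its arrow to (380,185), and the tray at (117,193). The pink disc at (362,270) is the decoy. Next I refine the angles with depth.

```bash
cat >> h.py <<'E'
def cloud(p):
    v,u=np.mgrid[:384,:512]; d=p["depth"]
    X=np.stack([(u-p["cx"])/p["fx"]*d,-(v-p["cy"])/p["fy"]*d,-d,np.ones_like(d)],-1)
    return (X@np.linalg.inv(p["camera_from_world"]).T)[...,:3]
def rect(P):
    (c,s,a)=cv2.minAreaRect((P[:,:2]*1000).astype(np.float32))
    if s[0]<s[1]: s=s[::-1]; a+=90
    a=(a+90)%180-90
    return np.round(c,1),np.round(s,1),round(a,1)   # mm, long-axis angle deg
def block(W,c,z0,z1,r=.05):
    m=(W[...,2]>z0)&(W[...,2]<z1)&(np.hypot(W[...,0]-c[0],W[...,1]-c[1])<r)
    P=W[m]; return len(P),P.mean(0).round(4) if len(P) else None,rect(P) if len(P)>3 else None
E
python3 - <<'E'
from h import *
for c in("top","scene"):
    p=bot.read_camera(c); W=cloud(p)
    print(c,"green",block(W,(.5,.0725),.082,.11)); print(" yel",block(W,(.625,.081),.08,.11)); print(" blue",block(W,(.515,-.08),.082,.11))
    for n in("tray","garage","case_yellow"):
        m=bot.masks_of(p,n)[0]["mask"]&(p["depth"]>0); P=W[m]
        if n=="tray": P=P[(P[:,2]>-.005)&(P[:,2]<.03)]
        if n=="case_yellow": P=P[(P[:,2]>.03)&(P[:,2]<.06)]
        print(" ",n,rect(P))
    for r in bot.masks_of(p,"pad")[:2]: 
        m=r["mask"]&(p["depth"]>0); P=W[m]; P=P[P[:,2]<.012];print("  pad",rect(P),cv2.minEnclosingCircle((P[:,:2]*1000).astype(np.float32)),P[:,2].mean())
        hsv=cv2.cvtColor(p["img"],cv2.COLOR_RGB2HSV)
    o=(hsv[...,0]<18)&(hsv[...,1]>150)&(hsv[...,2]>120)&(np.hypot(W[...,0]-.46,W[...,1]+.368)<.1)
    print("  arrow",W[o].mean(0),o.sum())
E
```

```text
top green (186, array([0.5014, 0.0708, 0.0951]), (array([501.8,  71.2]), array([60. , 24.1]), 5.5))
 yel (96, array([0.623 , 0.0779, 0.0904]), (array([624.7,  78.7]), array([34.6, 22. ]), 6.4))
 blue (186, array([ 0.5135, -0.0806,  0.0948]), (array([513.7, -81. ]), array([59.2, 24.1]), 24.0))
  tray (array([477.4, 373.8]), array([169. , 125.9]), 25.4)
  garage (array([ 5.898e+02, -2.000e-01]), array([339.6, 321.5]), -85.0)
  case_yellow (array([623.3,  78.3]), array([92.6, 72.2]), 6.3)
  pad (array([ 459.4, -370.6]), array([155.1, 154.4]), 59.0) ((462.11492919921875, -379.2861633300781), 87.04871368408203) 0.005932479916715954
  pad (array([ 228.6, -367.6]), array([159.1, 158.6]), -35.0) ((231.82508850097656, -376.2503967285156), 88.4419937133789) 0.005819455752691877
  arrow [ 0.48759888 -0.43868702  0.00520261] 119
scene green (167, array([0.5055, 0.0673, 0.0927]), (array([502.9,  69.8]), array([60.1, 28.3]), 9.6))
 yel (97, array([0.6276, 0.0755, 0.0894]), (array([625.6,  78.4]), array([34.1, 25. ]), 1.5))
 blue (196, array([ 0.5182, -0.0837,  0.0931]), (array([516. , -82.1]), array([59.6, 28.3]), 21.0))
  tray (array([468. , 382.9]), array([163.3, 163.2]), 25.3)
  garage (array([566.6,  29.7]), array([386.6, 319.6]), -84.7)
  case_yellow (array([621.9,  76.9]), array([81.5, 76.7]), 4.9)
  pad (array([ 230.1, -367.1]), array([162.6, 157.6]), -35.4) ((230.59835815429688, -374.40283203125), 93.96037292480469) 0.00595547186331157
  pad (array([ 457.6, -368.1]), array([169.1, 159.6]), -31.4) ((461.2064514160156, -374.65447998046875), 92.96651458740234) 0.005944765938776954
  arrow [ 0.48906455 -0.43887894  0.00582712] 171
```

```bash
cat >> h.py <<'E'
def plan(T,start=None):
    """T: list of (x,y,z,heading deg); prints one tool-frame delta per target, chained."""
    o=bot.get_obs(); w,x,y,z=o["tool_rot"]
    cur=start or (*o["eef_pos"],np.degrees(2*np.arctan2(y,x)))
    print("now",np.round(cur,4),"t",o["t"],"w",o["gripper_width"],"q",np.round(o["q"],2))
    for t in T:
        a=np.radians(cur[3]); d=np.subtract(t[:3],cur[:3])
        sp=-((t[3]-cur[3]+180)%360-180)
        print(f'{d[0]*np.cos(a)+d[1]*np.sin(a):.3f} {d[0]*np.sin(a)-d[1]*np.cos(a):.3f} {-d[2]:.3f} {sp:.1f}'); cur=t
E
python3 - <<'E'
from h import *
plan([(.36,-.46,.24,5.5),(.47,-.24,.24,5.5),(.50,0,.2,5.5),(.502,.0715,.13,5.5),(.502,.0715,.064,5.5)])
E
```

```text
now [ 0.1981 -0.6453  0.2393 17.0609] t 1.9 w 0.9983701722261953 q [ 1.16  0.48  0.02  1.56 -0.01  1.11 -0.08]
0.209 -0.130 -0.001 11.6
0.131 -0.208 -0.000 -0.0
0.053 -0.236 0.040 -0.0
0.009 -0.071 0.070 -0.0
0.000 0.000 0.066 -0.0
```

Call:
send_rows --deltas "0.042 -0.026 0 3; 0.084 -0.052 0 6; 0.126 -0.078 0 9; 0.168 -0.104 0 11.6; 0.209 -0.130 0 11.6" --claw 1 --force 70

```text
t: 2.4
eef_pos: [0.3609, -0.4581, 0.2396]
tool_rot: [0.0, 0.999, 0.047, 0.0]
contact_force: [0.4, -0.9, 0.4]
gripper_width: 0.996
grasp_force: 0.0
```

Call:
send_rows --deltas "0.026 -0.042 0 0; 0.052 -0.084 0 0; 0.079 -0.125 0 0; 0.105 -0.167 0 0; 0.131 -0.208 0 0"

```text
t: 2.9
eef_pos: [0.471, -0.2383, 0.2397]
tool_rot: [0.0, 0.999, 0.048, 0.0]
contact_force: [0.2, -1.0, 0.1]
gripper_width: 1.0
grasp_force: 0.0
```

Call:
send_rows --deltas "0.010 -0.047 0.008 0; 0.02 -0.094 0.016 0; 0.03 -0.141 0.024 0; 0.042 -0.189 0.032 0; 0.053 -0.236 0.04 0"

```text
t: 3.4
eef_pos: [0.5008, 0.0017, 0.1994]
tool_rot: [0.0, 0.999, 0.047, 0.001]
contact_force: [1.4, -0.3, 0.2]
gripper_width: 1.002
grasp_force: 0.0
```

Call:
send_rows --deltas "0.004 -0.035 0.02 0; 0.008 -0.070 0.05 0; 0.008 -0.070 0.09 0; 0.008 -0.070 0.132 0; 0.008 -0.070 0.132 0"

```text
t: 3.9
eef_pos: [0.4981, 0.0697, 0.063]
tool_rot: [0.001, 0.999, 0.048, -0.005]
contact_force: [-1.3, 0.2, 0.9]
gripper_width: 1.002
grasp_force: 0.0
```

Call:
send_rows --deltas "0 0 0 0; 0 0 0 0; 0 0 0 0; 0 0 0 0; 0 0 0 0" --claw 0

```text
t: 4.4
eef_pos: [0.5032, 0.0705, 0.069]
tool_rot: [-0.0, 0.999, 0.047, 0.002]
contact_force: [-1.5, 0.8, 8.4]
gripper_width: 0.275
grasp_force: 68.2
```

Call:
send_rows --deltas "0 0 -0.01 0; 0 0 -0.03 0; 0 0 -0.06 0; 0 0 -0.09 0; 0 0 -0.12 0"

```text
t: 4.9
eef_pos: [0.5012, 0.07, 0.1888]
tool_rot: [0.0, 0.999, 0.048, -0.0]
contact_force: [0.6, -0.0, -4.2]
gripper_width: 0.269
grasp_force: 68.9
```

Run:
```python
from h import *
plan([(.505,-.09,.2,-25),(.475,-.29,.19,-60),(.460,-.369,.16,-67),(.460,-.369,.071,-67)])
p=bot.read_camera("scene"); cv2.imwrite("pics/b.png",p["img"][100:300,120:400,::-1].repeat(2,0).repeat(2,1))
```

```text
now [0.5012 0.07   0.1888 5.4595] t 4.9 w 0.26903174311080863 q [ 0.02  0.28 -0.34  1.99  0.12  0.89 -1.85]
-0.011 0.160 -0.011 30.5
0.057 0.194 0.010 35.0
0.061 0.052 0.030 7.0
0.000 -0.000 0.089 0.0
```

View pics/b.png

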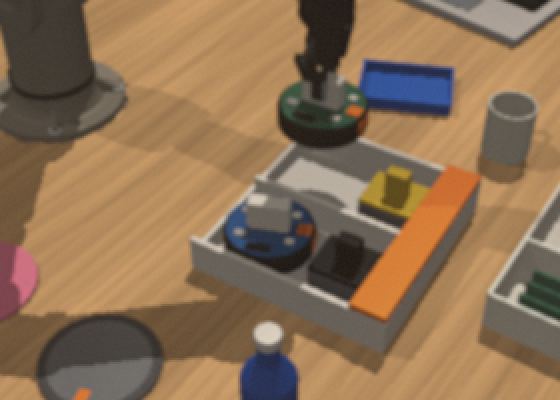

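Call:
send_rows --deltas "-0.002 0.03 -0.006 6; -0.004 0.062 -0.012 12; -0.006 0.095 -0.018 18; -0.008 0.128 -0.022 24; -0.011 0.16 -0.022 30"

```text
t: 5.45
eef_pos: [0.506, -0.0915, 0.2102]
tool_rot: [-0.0, 0.977, -0.215, 0.0]
contact_force: [1.1, 0.3, -3.2]
gripper_width: 0.27
grasp_force: 69.5
```

Call:
send_rows --deltas "0.011 0.039 0.003 7; 0.022 0.078 0.007 14; 0.033 0.117 0.011 21; 0.045 0.156 0.016 28; 0.057 0.194 0.021 35"

```text
t: 5.95
eef_pos: [0.4765, -0.2916, 0.1884]
tool_rot: [-0.0, 0.867, -0.499, -0.0]
contact_force: [1.2, 0.1, -3.1]
gripper_width: 0.268
grasp_force: 69.5
```

Run:
```python
from h import *
plan([(.460,-.369,.13,-67),(.460,-.369,.076,-67)])
```

```text
now [  0.4765  -0.2916   0.1884 -59.8327] t 5.95 w 0.2677051311473649 q [ 0.4   0.34  0.04  1.89 -0.02  0.91 -2.16]
0.059 0.053 0.058 7.2
0.000 -0.000 0.054 0.0
```

Call:
send_rows --deltas "0.02 0.018 0.02 3; 0.04 0.036 0.04 6; 0.059 0.053 0.058 7.2; 0.059 0.053 0.090 7.2; 0.059 0.053 0.100 7.2"

```text
t: 6.45
eef_pos: [0.4592, -0.3671, 0.0855]
tool_rot: [-0.0, 0.835, -0.551, -0.003]
contact_force: [-1.0, 1.9, -3.8]
gripper_width: 0.267
grasp_force: 69.4
```

Run:
```python
from h import *
for c in("top","scene"):
    p=look(["rover_green","rover_green_nose","pad","pad_mark"],(c,))[c]
    if c=="scene": cv2.imwrite("pics/c.png",p["img"][200:340,80:280,::-1].repeat(3,0).repeat(3,1))
plan([(.460,-.369,.076,-67)])
```

```text
top rover_green [([0.4584, -0.3686, 0.0226], 0.57)]
top rover_green_nose []
top pad [([0.2294, -0.3691, 0.0002], 0.69)]
top pad_mark [([0.2449, -0.4289, 0.0069], 0.92)]
scene rover_green [([0.458, -0.3703, 0.0241], 0.8)]
scene rover_green_nose [([0.49, -0.4216, 0.0674], 0.55)]
scene pad [([0.23, -0.3675, 0.0013], 0.97), ([0.4608, -0.3682, -0.0006], 0.56)]
scene pad_mark [([0.4873, -0.4283, 0.0045], 0.75), ([0.6571, -0.0745, -0.0009], 0.16)]
now [  0.4623  -0.368    0.0893 -66.7127] t 6.95 w 0.2702615024802883 q [ 0.51  0.52  0.08  1.89 -0.06  0.73 -2.12]
-0.000 0.003 0.013 0.3
```

View pics/c.png

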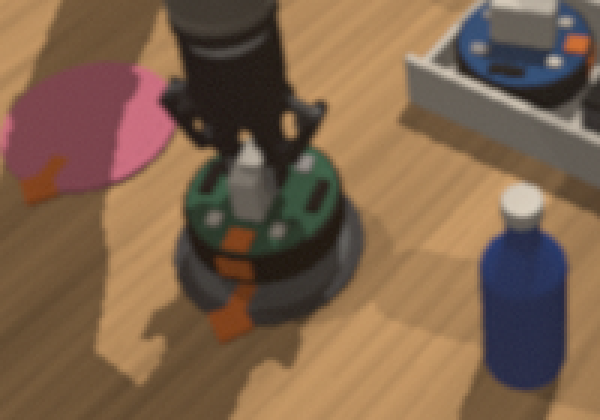

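Over the pad, nose (235,250 in the crop) lined up with the arrow (232,315). Lowering.

Call:
send_rows --deltas "0 0.002 0.005 0; 0 0.002 0.010 0; 0 0.002 0.014 0; 0 0.002 0.016 0; 0 0.002 0.016 0"

```text
t: 7.45
eef_pos: [0.4596, -0.3685, 0.0717]
tool_rot: [0.0, 0.835, -0.55, -0.0]
contact_force: [-1.5, 0.3, -3.6]
gripper_width: 0.271
grasp_force: 69.6
```

Call:
send_rows --deltas "0 0 0.001 0; 0 0 0.002 0; 0 0 0.002 0; 0 0 0.002 0; 0 0 0.002 0"

```text
t: 7.95
eef_pos: [0.4601, -0.3689, 0.0711]
tool_rot: [-0.0, 0.835, -0.55, 0.0]
contact_force: [-1.9, 2.1, 5.9]
gripper_width: 0.273
grasp_force: 70.8
```

Contact (force reversed). Release and rise.

Call:
send_rows --deltas "0 0 0 0; 0 0 0 0; 0 0 0 0; 0 0 0 0; 0 0 0 0" --claw 1

```text
t: 8.45
eef_pos: [0.46, -0.3688, 0.0703]
tool_rot: [0.0, 0.835, -0.55, 0.0]
contact_force: [0.4, -0.1, -0.0]
gripper_width: 1.004
grasp_force: 0.0
```

Call:
send_rows --deltas "0 0 -0.02 0; 0 0 -0.05 0; 0 0 -0.09 0; 0 0 -0.13 0; 0 0 -0.15 0"

```text
t: 8.95
eef_pos: [0.461, -0.3697, 0.2241]
tool_rot: [-0.0, 0.835, -0.55, 0.003]
contact_force: [0.1, -0.5, 0.1]
gripper_width: 1.001
grasp_force: 0.0
```

Run:
```python
from h import *
plan([(.475,-.27,.22,-35),(.50,-.07,.22,-3),(.6,.07,.19,6),(.6247,.0787,.14,6)])
```

```text
now [  0.461   -0.3697   0.2241 -66.7516] t 8.95 w 1.0010248709167444 q [ 0.49  0.35  0.1   1.79 -0.04  1.   -2.13]
-0.086 -0.052 0.004 -31.8
-0.094 -0.178 -0.000 -32.0
0.093 -0.145 0.030 -9.0
0.025 -0.006 0.050 0.0
```

Call:
send_rows --deltas "-0.02 -0.012 0 -6.5; -0.04 -0.024 0 -13; -0.06 -0.036 0 -19.5; -0.08 -0.048 0 -26; -0.086 -0.052 0 -31.8"

```text
t: 9.45
eef_pos: [0.4742, -0.2663, 0.2203]
tool_rot: [-0.001, 0.955, -0.296, -0.0]
contact_force: [0.3, 0.7, -0.2]
gripper_width: 1.001
grasp_force: 0.0
```

Call:
send_rows --deltas "-0.019 -0.035 0 -6.5; -0.038 -0.07 0 -13; -0.057 -0.106 0 -19.5; -0.076 -0.142 0 -26; -0.094 -0.178 0 -32"

```text
t: 9.95
eef_pos: [0.4985, -0.0679, 0.2205]
tool_rot: [0.0, 1.0, -0.023, 0.0]
contact_force: [1.1, -0.6, 0.1]
gripper_width: 1.001
grasp_force: 0.0
```

Call:
send_rows --deltas "0.02 -0.032 0 -3; 0.045 -0.07 0 -6; 0.07 -0.11 0.01 -9; 0.093 -0.145 0.03 -9; 0.093 -0.145 0.03 -9"

```text
t: 10.45
eef_pos: [0.5994, 0.0773, 0.1876]
tool_rot: [-0.002, 0.998, 0.057, -0.001]
contact_force: [-0.6, 0.2, -1.2]
gripper_width: 1.0
grasp_force: 0.0
```

Run:
```python
from h import *
plan([(.6247,.0787,.13,6),(.6247,.0787,.068,6)])
P=look(["rover_green","rover_green_nose","pad","pad_mark","case_yellow","rover_blue","bar_edge"])
p=P["scene"];W=cloud(p);print(block(W,(.625,.081),.08,.11))
cv2.imwrite("pics/d.png",p["img"][150:350,80:380,::-1].repeat(2,0).repeat(2,1))
```

```text
now [0.5994 0.0773 0.1876 6.49  ] t 10.45 w 1.000024178303443 q [ 0.01  0.44 -0.32  1.76  0.15  0.97 -1.82]
0.025 0.001 0.058 0.5
0.000 0.000 0.062 0.0
top rover_green [([0.4598, -0.3709, 0.0051], 0.58), ([0.5789, -0.0004, -0.0025], 0.3)]
top rover_green_nose [([0.4891, -0.4295, 0.0551], 0.91)]
top pad [([0.2262, -0.3701, 0.0], 0.69), ([0.5122, -0.0799, 0.0049], 0.28)]
top pad_mark [([0.2473, -0.4313, 0.0069], 0.58)]
top case_yellow []
top rover_blue [([0.5145, -0.0813, 0.004], 0.79)]
top bar_edge [([0.6725, 0.0103, 0.0575], 0.74), ([0.6977, -0.3209, 0.0001], 0.37)]
scene rover_green [([0.4554, -0.368, 0.0026], 0.78), ([0.5769, 0.0046, -0.0028], 0.71)]
scene rover_green_nose [([0.4863, -0.4252, 0.0504], 0.97), ([0.6967, -0.3298, 0.0008], 0.53)]
scene pad [([0.227, -0.3668, 0.0052], 0.75)]
scene pad_mark [([0.4885, -0.4295, 0.0062], 0.78), ([0.2477, -0.4289, 0.006], 0.61)]
scene case_yellow [([0.6359, 0.0826, 0.0032], 0.82), ([0.5725, 0.0012, -0.0021], 0.73)]
scene rover_blue [([0.5132, -0.0814, 0.0093], 0.83)]
scene bar_edge [([0.4846, -0.4239, 0.0518], 0.71), ([0.6745, 0.0078, 0.0543], 0.68)]
(97, array([0.627 , 0.0756, 0.089 ]), (array([625.5,  78.2]), array([34.3, 26.3]), 4.8))
```

View pics/d.png

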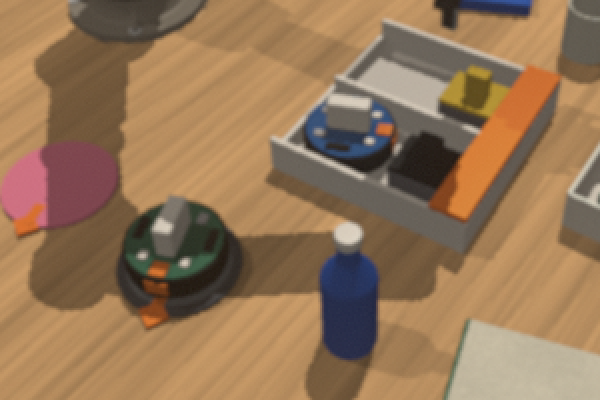

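Rover sits on the pad (crop 175,240), nose on the arrow. Down onto the case's grip block.

Call:
send_rows --deltas "0.015 0.001 0.02 0; 0.026 0.001 0.05 0; 0.026 0.001 0.09 0; 0.026 0.001 0.12 0; 0.026 0.001 0.12 0"

```text
t: 11.75
eef_pos: [0.6215, 0.0717, 0.0659]
tool_rot: [0.001, 0.999, 0.053, -0.004]
contact_force: [-0.5, -1.3, -0.6]
gripper_width: 1.0
grasp_force: 0.0
```

Call:
send_rows --deltas "0 0 0 0; 0 0 0 0; 0 0 0 0; 0 0 0 0; 0 0 0 0" --claw 0

```text
t: 12.25
eef_pos: [0.6252, 0.073, 0.0712]
tool_rot: [-0.0, 0.999, 0.053, 0.001]
contact_force: [0.1, 0.2, -3.9]
gripper_width: 0.247
grasp_force: 71.5
```

Run:
```python
from h import *
plan([(.573,.0737,.0665,6)])
```

```text
now [0.6252 0.073  0.0712 6.1032] t 12.25 w 0.2474343137807401 q [-0.01  0.61 -0.27  1.78  0.22  0.78 -1.86]
-0.052 -0.006 0.005 0.1
```

Call:
send_rows --deltas "-0.01 0 0 0; -0.025 0 0 0; -0.04 0 0 0; -0.055 0 0 0; -0.065 0 0 0"

```text
t: 12.75
eef_pos: [0.5596, 0.0648, 0.0708]
tool_rot: [0.0, 0.999, 0.053, 0.001]
contact_force: [2.0, 0.3, -0.1]
gripper_width: 0.246
grasp_force: 71.9
```

Call:
send_rows --deltas "0 0 0 0; 0 0 -0.005 0; 0 0 -0.01 0; 0 0 -0.02 0; 0 0 -0.03 0"

```text
t: 13.25
eef_pos: [0.5601, 0.0655, 0.1008]
tool_rot: [-0.0, 0.999, 0.053, -0.0]
contact_force: [0.9, 0.6, -3.7]
gripper_width: 0.243
grasp_force: 71.4
```

Run:
```python
from h import *
a=np.radians(25.4);tx,ty=.477-.015*np.cos(a),.3685-.015*np.sin(a)
print(tx,ty)
plan([(.56,.072,.2,6),(.5,.26,.2,25.4),(tx,ty,.13,25.4)])
P=look(["case_yellow","tray","bar_edge"],("scene",))
cv2.imwrite("pics/e.png",P["scene"]["img"][120:280,200:420,::-1].repeat(3,0).repeat(3,1))
```

```text
0.46344997060705045 0.3620659729989528
now [0.5601 0.0655 0.1008 6.0575] t 13.25 w 0.24300640597211898 q [ 0.01  0.49 -0.3   1.92  0.2   0.76 -1.87]
0.001 -0.007 -0.099 0.1
-0.040 -0.193 -0.000 -19.4
0.011 -0.108 0.070 -0.0
scene case_yellow [([0.5734, 0.0688, 0.0348], 0.63)]
scene tray [([0.4566, -0.3661, 0.0074], 0.63), ([0.4766, 0.3703, -0.0024], 0.57)]
scene bar_edge [([0.6732, 0.0103, 0.0527], 0.87)]
```

View pics/e.png

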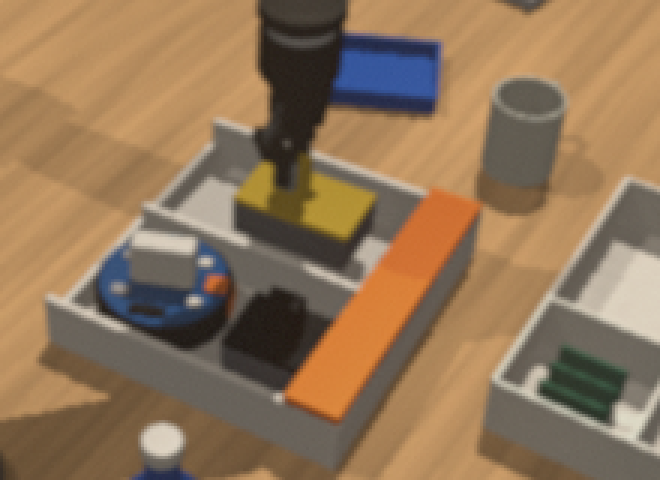

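The case is level and clear of the bar (crop 300,220). Carry it to the tray.

Call:
send_rows --deltas "0 0 -0.03 0; 0 0 -0.06 0; 0 0 -0.1 0; 0 0 -0.1 0; 0 0 -0.1 0"

```text
t: 13.95
eef_pos: [0.5603, 0.0654, 0.2005]
tool_rot: [0.0, 0.999, 0.053, 0.001]
contact_force: [-0.6, -0.3, -4.1]
gripper_width: 0.246
grasp_force: 71.7
```

Call:
send_rows --deltas "-0.008 -0.04 0 -4; -0.016 -0.08 0 -8; -0.024 -0.12 0 -12; -0.032 -0.16 0 -16; -0.04 -0.2 0 -19.4"

```text
t: 14.45
eef_pos: [0.4974, 0.2607, 0.198]
tool_rot: [0.001, 0.975, 0.222, -0.002]
contact_force: [0.5, 0.4, -3.1]
gripper_width: 0.245
grasp_force: 71.5
```

Call:
send_rows --deltas "0.004 -0.036 0 0; 0.008 -0.072 0.02 0; 0.011 -0.108 0.05 0; 0.011 -0.108 0.08 0; 0.011 -0.108 0.1 0"

```text
t: 14.95
eef_pos: [0.4596, 0.3621, 0.0959]
tool_rot: [0.001, 0.975, 0.222, -0.003]
contact_force: [0.1, -1.0, -2.5]
gripper_width: 0.244
grasp_force: 71.7
```

Run:
```python
from h import *
plan([(.4634,.3621,.1,25.4)])
P=look(["case_yellow","tray"])
cv2.imwrite("pics/f.png",np.hstack([P["scene"]["img"][100:180,270:370,::-1],P["top"]["img"][150:230,70:170,::-1]]).repeat(4,0).repeat(4,1))
W=cloud(P["top"]); m=(W[...,2]>.045)&(W[...,2]<.09)&(np.hypot(W[...,0]-.477,W[...,1]-.3685)<.09);print(rect(W[m]))
```

```text
now [ 0.4596  0.3621  0.0959 25.6602] t 14.95 w 0.24379012723849205 q [-0.43  0.55 -0.45  1.86  0.31  0.81 -2.17]
0.003 0.002 -0.004 0.3
top case_yellow [([0.4694, 0.3696, 0.0238], 0.56), ([0.4847, -0.4297, 0.0063], 0.29)]
top tray [([0.4784, 0.3706, 0.0007], 0.86)]
scene case_yellow [([0.4689, 0.3658, 0.0303], 0.91), ([0.6546, -0.0746, 0.0006], 0.47)]
scene tray [([0.4886, -0.4285, 0.0032], 0.28)]
(array([471.9, 365.2]), array([122.8,  72.8]), 24.0)
```

View pics/f.png

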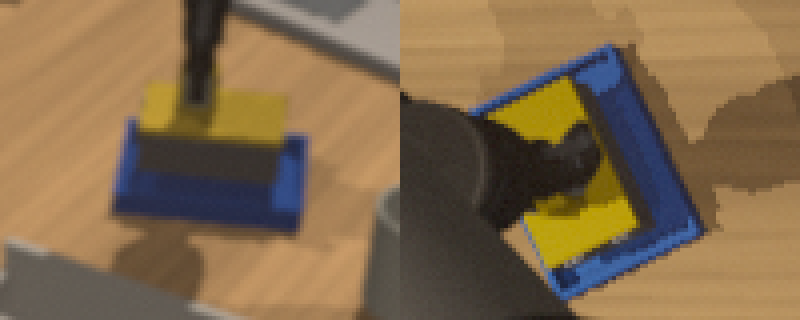

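Case hangs level over the tray, about 7 mm short along its length; correct and lower.

Call:
send_rows --deltas "0.004 -0.001 0 0; 0.007 -0.001 0.004 0; 0.007 -0.001 0.01 0; 0.007 -0.001 0.016 0; 0.007 -0.001 0.02 0"

```text
t: 15.75
eef_pos: [0.4683, 0.3658, 0.0794]
tool_rot: [0.0, 0.975, 0.22, -0.001]
contact_force: [-0.5, 0.6, -4.4]
gripper_width: 0.244
grasp_force: 71.7
```

Call:
send_rows --deltas "0 0 0.001 0; 0 0 0.002 0; 0 0 0.003 0; 0 0 0.003 0; 0 0 0.003 0"

```text
t: 16.25
eef_pos: [0.4688, 0.3664, 0.0775]
tool_rot: [-0.0, 0.975, 0.22, 0.0]
contact_force: [-0.6, 0.4, -2.9]
gripper_width: 0.246
grasp_force: 71.7
```

Call:
send_rows --deltas "-0.002 0.001 0.002 0; -0.004 0.001 0.003 0; -0.004 0.001 0.004 0; -0.004 0.001 0.005 0; -0.004 0.001 0.005 0"

```text
t: 16.75
eef_pos: [0.4655, 0.3637, 0.0722]
tool_rot: [0.0, 0.975, 0.22, 0.0]
contact_force: [0.8, 0.3, -2.5]
gripper_width: 0.246
grasp_force: 71.8
```

Call:
send_rows --deltas "0 0 0.001 0; 0 0 0.001 0; 0 0 0.002 0; 0 0 0.002 0; 0 0 0.002 0"

```text
t: 17.25
eef_pos: [0.4653, 0.364, 0.0717]
tool_rot: [0.0, 0.975, 0.22, 0.0]
contact_force: [-5.2, -2.8, 11.1]
gripper_width: 0.243
grasp_force: 73.8
```

Touching down. Release, rise, check.

Call:
send_rows --deltas "0 0 0 0; 0 0 0 0; 0 0 0 0; 0 0 0 0; 0 0 0 0" --claw 1

```text
t: 17.75
eef_pos: [0.4656, 0.3637, 0.0702]
tool_rot: [-0.0, 0.975, 0.22, 0.0]
contact_force: [0.2, -0.3, -0.1]
gripper_width: 1.005
grasp_force: 0.0
```

Call:
send_rows --deltas "0 0 -0.02 0; 0 0 -0.05 0; 0 0 -0.09 0; 0 0 -0.13 0; 0 0 -0.15 0"

```text
t: 18.25
eef_pos: [0.4664, 0.3649, 0.224]
tool_rot: [-0.001, 0.975, 0.22, 0.002]
contact_force: [0.5, -0.4, 0.2]
gripper_width: 0.995
grasp_force: 0.0
```

Call:
send_rows --deltas "0 0.04 0 0; 0 0.08 0 0; 0 0.12 0 0; 0 0.12 0 0; 0 0.12 0 0"

```text
t: 18.75
eef_pos: [0.5176, 0.2542, 0.2202]
tool_rot: [0.0, 0.976, 0.219, -0.0]
contact_force: [0.1, 1.3, 0.3]
gripper_width: 1.0
grasp_force: 0.0
```

Run:
```python
from h import *
P=look(["case_yellow","tray","rover_green","rover_green_nose","rover_blue","case_grey"])
W=cloud(P["scene"]); m=(W[...,2]>.03)&(W[...,2]<.065)&(np.hypot(W[...,0]-.477,W[...,1]-.3685)<.09);print(rect(W[m]),np.percentile(W[m][:,2],[50,90,98]))
cv2.imwrite("pics/g.png",P["scene"]["img"][100:320,80:400,::-1].repeat(2,0).repeat(2,1))
```

```text
top case_yellow []
top tray [([0.4766, 0.3699, 0.0022], 0.65)]
top rover_green [([0.4621, -0.3678, 0.0035], 0.93)]
top rover_green_nose [([0.487, -0.4302, 0.0533], 0.56)]
top rover_blue [([0.5139, -0.0832, 0.0007], 0.6)]
top case_grey [([0.6538, -0.0732, 0.0044], 0.78)]
scene case_yellow [([0.4746, 0.3724, 0.0069], 0.75)]
scene tray [([0.4724, 0.368, -0.0001], 0.91)]
scene rover_green [([0.455, -0.3665, 0.0056], 0.96)]
scene rover_green_nose [([0.485, -0.4226, 0.0496], 0.59), ([0.6548, -0.0759, 0.0009], 0.39)]
scene rover_blue [([0.5115, -0.0809, 0.0082], 0.76), ([0.5741, 0.0023, 0.0007], 0.26)]
scene case_grey [([0.6561, -0.0725, -0.0006], 0.79), ([0.4889, -0.4262, 0.0035], 0.16)]
(array([478.3, 369. ]), array([122.4,  84. ]), 26.1) [0.04971031 0.05371357 0.06037397]
```

View pics/g.png

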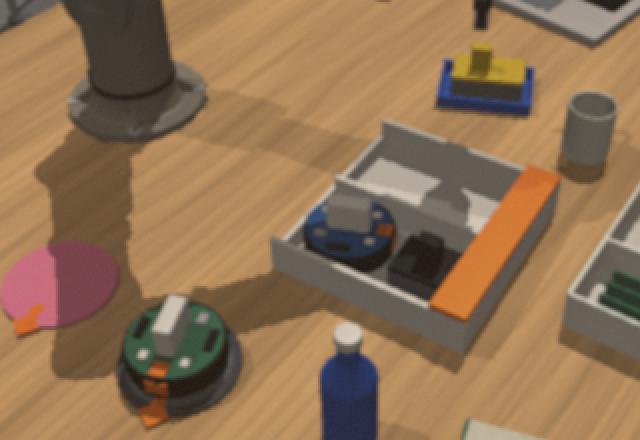

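The case lies flat in the tray (487,80) and the rover is on the pad (175,350). The others look unmoved, so I'm handing in.

```bash
python3 -c "
from station import bot
print(bot.hand_in())"
```

```text
the job is handed in; nothing more can be done
None
```

I handed the job in at about 19 s of robot time: the green rover stands on the pad with its nose to the arrow, the yellow case lies flat in the blue tray, and the last images show nothing else moved; no verdict came back.

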